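# Fetch the rear sieve from a crowded hook

## Robot

A 7-joint arm with a two-finger parallel gripper is mounted at the origin on the work surface. World frame = base frame: x ahead of the robot, y to its left, z up, the work surface at z = 0. Lengths are in m, angles in rad, forces in N, time in s.
With the tool pointing down it reaches from about 0.4 to 0.875 m from the base axis. Payload 6.5 kg.
Tool frame: the origin (TCP) lies where the fingers leave the gripper's body, on its centre line; the fingertips stand 64 mm ahead of it and the grasp point (between the pads) lies 45 mm ahead of it (env.pinch_z is the distance from the TCP to the grasp point, in m); z points along the fingers, y is the direction in which the jaws open and shut (so a half turn about z gives the same grasp; the last joint's range is limited). The gripper opens to 88 mm and grips with 3 to 60 N. Pads are 18 mm wide; open, the fingers measure 123 mm over their backs; the gripper's body (75 mm by 187 mm) begins 45 mm behind the grasp point.
Start: joints at [1.06, 0.536, -0.004, 1.538, 0.003, 1.067, -0.071], TCP at [0.28, -0.587, 0.303] pointing down, gripper open.
Joint ranges: [-2.7, 2.7], [-0.37, 2.16], [-1.27, 1.26], [0.24, 2.4], [-1.31, 4.45], [0.19, 1.91], [-2.76, 2.76]. Speed limits (rad/s): [2.39, 2.39, 3.14, 3.14, 3.14, 3.14, 3.14].

## Interface

Orientations are given as a rotation vector (axis times angle).
In Python, from station import env gives the robot as it stands.
- The arm moves only by the tool send_rows, never from a script. Its argument "increments" is a list of rows, each a list of 6 numbers: the shift along the tool's x, y, z in mm, then the turn, a rotation vector about the tool's x, y, z in degrees. A call has 1 to 10 rows; each row is the pose to reach, as a shift and turn from the pose measured when the call began, along the tool's axes at that moment; what a row does not reach only later rows make up. A row lasts 1/10 s, in which the tool goes at most 50 mm and 8.59 degrees, less where a joint would pass 70% of its speed; a pose out of reach is approached as far as the arm can. A call with a gripper value outside its range is refused whole. "hand" is the opening, from -1 (shut) to 1 (fully open), so that 0 is half open, set as the call begins (left out, the last holds). The fingers move at their own pace and stop on an object; "newtons" is the grip in N (left out, the last holds). Time passes only in rows, so rows that repeat a pose let the fingers close. It gives the time, the measured TCP pose, the force and the opening at its end, in the units of the state.
- env.state(): the state, without advancing time (a new reading comes with each control period).
- env.read_camera(name): name is "scene" or "top" or "wrist"; returns the picture (400x640x3 uint8, red, green, blue); there is no depth.
- env.camera_params(name): a dict with "mtx" (3x3 intrinsics, pixels), "R" (3x3) and "t" (3): a world point X has camera coordinates R X + t. Camera axes: x right, y down, z forward; pixel columns grow to the right and rows downward; lengths in m; the calibration is good to about 2 mm. A picture is of the moment at which its call begins: read the wrist's pose just before it. camera_params takes no time and is no camera call; for the wrist camera it gives the pose at the moment of the call.
- env.close_job(): hands the job in, once; it reports no verdict.
The state is a dict: "clock": time; "qpos": joint angles; "dq": joint speeds; "effort": joint torques, N m; "position": TCP position; "eef_rot": TCP orientation; "contact_force": force on the tool from outside, world axes, zero at the start; "wrist_torque": the same for the moment, N m; "finger_gap": finger opening in m.
Only numpy, scipy, OpenCV 4.12 (cv2) and the standard library are available. Lean on these libraries where they do the work, as an engineer would, in place of code of your own. Each camera call takes 0.05 s, during which the arm holds its last target. There are 200 camera calls.

## Task

I need the green sieve at the back of the crowded hook. Move the two sieves in front of it to the spare hook: slide the first one back by feel until it bears firmly but gently on the sprung buffer, hold it there for a moment, then hang the second one in front of it. Then take the green sieve off and stand it upright in the slot block, fully down; never force a sieve against the hooks, the buffer or the block, and leave the jar, the tin and the slide box where they are.

Things in the scene. Friction and masses are not known exactly. Their poses are not given: they have to be found in the camera images.
- full_stand: white fixed stand, post 207 mm tall, one round steel hook arm 8 mm thick running level from the post along the stand's -x, axis 190 mm above the table. Origin on the table below the arm's root, z up. The tip, 145 mm out (x = -145 mm), turns up in a lip; lip top 11 mm above the arm's axis. Crowded hook: three sieves in a row, eye centres about 35, 65, 95 mm from the root. It may be the left or right stand.
- spare_stand: white fixed stand, post 207 mm tall, one round steel hook arm 8 mm thick running level from the post along the stand's -x, axis 190 mm above the table. Origin on the table below the arm's root, z up. The tip, 145 mm out (x = -145 mm), turns up in a lip; lip top 11 mm above the arm's axis. Spare hook, empty but for a black rubber buffer disc (34 mm across, 6 mm thick) round its arm, sprung along the arm.
- buffer: the sprung buffer with its mount on the spare stand; origin at the arm's root on its axis, NOT at the disc. The disc's depth was set by hand and is not reported: its free face is 24 to 78 mm out from the root. Feel for it: it yields 1 mm per 4 N. A sieve is home when it bears on it with 5 to 8 N for half a second; over 10 N is a shove. On release it may push the sieve back a few mm: fine.
- slot_block_hole0 (a point): centre of the mouth of the slot in the white slot block (fixed, 60 x 100 mm, top 45 mm above the table; axes as the block's, z up). The slot is 13 mm wide along x, 72 mm long along y and 30 mm deep, with a 3 mm chamfered mouth. A sieve stands upright in it on its foot.
- jar: closed glass jar with metal lid, 64 mm across, 80 mm tall, loose bystander; origin at its underside.
- tin: flat round metal tin 62 mm across, 34 mm tall, loose bystander; origin at its underside.
- slide_box: off-white closed slide box 90x70x28 mm, loose bystander; origin at its underside.
- blue_sieve_eye (a point): blue hand sieve (one of the two front sieves), rigid, 80 to 170 g: centre of its eye, a tube along the sieve's x, 26 mm long, 32 mm outer and 24 mm inner diameter. Sieve axes: x along the eye (hung: along the stand's x), y across, z up. Hung, this point is 8 mm below the arm's axis; the eye passes the lip while this point is 0 to 7 mm above the arm's axis.
- blue_sieve_grip (a point): middle of the blue sieve's upright grip tab, 46 mm above its eye centre; the tab is 10 mm (x) by 20 mm (y) and stands from 14 to 62 mm above the eye centre. Grip it from above across its 20 mm width (y).
- blue_sieve_foot (a point): middle of the blue sieve's flat lower edge, 91 mm below its eye centre. The mesh frame is a flat square plate 8 mm thick (x), 66 mm wide (y), from 15 to 91 mm below the eye centre.
- yellow_sieve_eye (a point): yellow hand sieve (one of the two front sieves), rigid, 80 to 170 g: centre of its eye, a tube along the sieve's x, 26 mm long, 32 mm outer and 24 mm inner diameter. Sieve axes: x along the eye (hung: along the stand's x), y across, z up. Hung, this point is 8 mm below the arm's axis; the eye passes the lip while this point is 0 to 7 mm above the arm's axis.
- yellow_sieve_grip (a point): middle of the yellow sieve's upright grip tab, 46 mm above its eye centre; the tab is 10 mm (x) by 20 mm (y) and stands from 14 to 62 mm above the eye centre. Grip it from above across its 20 mm width (y).
- yellow_sieve_foot (a point): middle of the yellow sieve's flat lower edge, 91 mm below its eye centre. The mesh frame is a flat square plate 8 mm thick (x), 66 mm wide (y), from 15 to 91 mm below the eye centre.
- green_sieve_eye (a point): green hand sieve (the rear sieve, the one wanted), rigid, 80 to 170 g: centre of its eye, a tube along the sieve's x, 26 mm long, 32 mm outer and 24 mm inner diameter. Sieve axes: x along the eye (hung: along the stand's x), y across, z up. Hung, this point is 8 mm below the arm's axis; the eye passes the lip while this point is 0 to 7 mm above the arm's axis.
- green_sieve_grip (a point): middle of the green sieve's upright grip tab, 46 mm above its eye centre; the tab is 10 mm (x) by 20 mm (y) and stands from 14 to 62 mm above the eye centre. Grip it from above across its 20 mm width (y).
- green_sieve_foot (a point): middle of the green sieve's flat lower edge, 91 mm below its eye centre. The mesh frame is a flat square plate 8 mm thick (x), 66 mm wide (y), from 15 to 91 mm below the eye centre.
Mind the look-alikes: they are no part of the job. What is shaped like the part that bears blue_sieve_eye but brown is not meant.

How it is judged:
By the outcome, as a careful person would: the job done as asked, in the order asked, and still so for the second after the job is handed in, with the robot touching nothing.
It also fails if it takes over 72 s, if anything falls off the work surface, if the arm or the gripper's body presses on something with over 40 N, if the wrist force passes 120 N, or if a joint passes its speed limit or range.

## Working session

There is one attempt and no reset: what is moved stays moved. The work goes in short steps, Python scripts to look and compute and a tool call to move; the robot and the scene stay as the last step left them, time stands still between calls to the robot, and variables do not carry over. Pictures are saved under pics/ and viewed, about 8 in all and at most 12, crops included, and the job is handed in when it is done.

Besides the shell and the picture viewer there is one more tool, called by a JSON object that holds its "api" and its "payload". send_rows: Moves the arm, as the interface text tells. Its arguments: {"type":"object","properties":{"increments":{"type":"array","items":{"type":"array","items":{"type":"number"}}},"hand":{"type":"number"},"newtons":{"type":"number"}},"required":["increments"]}

```bash
ls; mkdir -p pics; python3 - <<'E'
from station import env
import cv2,numpy as np
s=env.state();print({k:np.round(v,4).tolist() for k,v in s.items()})
for n in("scene","top"):
    im=env.read_camera(n);cv2.imwrite(f"pics/{n}0.png",cv2.cvtColor(im,cv2.COLOR_RGB2BGR))
    p=env.camera_params(n);print(n,{k:np.round(v,3).tolist() for k,v in p.items()})
E
```

```text
pics
{'clock': 0.0, 'qpos': [1.0598, 0.5372, -0.0044, 1.5389, 0.0026, 1.0673, -0.0712], 'dq': [-0.0018, -0.0007, -0.0006, -0.0017, -0.0001, -0.0004, -0.0005], 'effort': [0.0004, -57.0989, 0.9907, -25.1606, -0.0564, 0.0179, 0.0001], 'position': [0.2795, -0.5863, 0.3018], 'eef_rot': [-3.0626, -0.6926, 0.0008], 'contact_force': [-0.1698, -0.8501, -0.2747], 'wrist_torque': [0.0235, -0.009, 0.0303], 'finger_gap': 0.0881}
scene {'mtx': [[507.291, 0.0, 314.59], [0.0, 507.291, 202.73], [0.0, 0.0, 1.0]], 'R': [[0.167, 0.986, -0.008], [0.745, -0.132, -0.653], [-0.645, 0.103, -0.757]], 't': [-0.024, -0.359, 1.784]}
top {'mtx': [[518.247, 0.0, 316.836], [0.0, 518.247, 199.554], [0.0, 0.0, 1.0]], 'R': [[-0.019, -1.0, 0.016], [-0.988, 0.016, -0.155], [0.155, -0.019, -0.988]], 't': [-0.085, 0.609, 1.315]}
```

View pics/scene0.png

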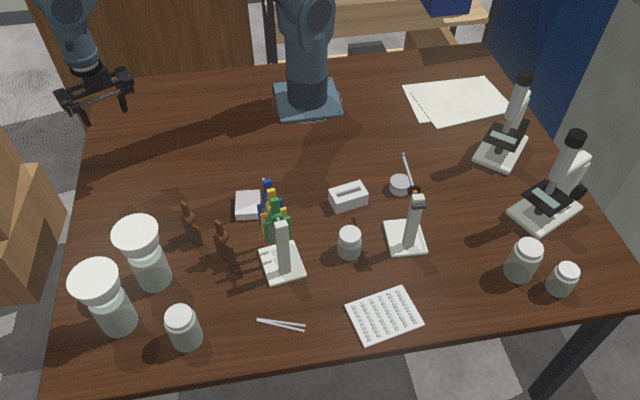

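View pics/top0.png

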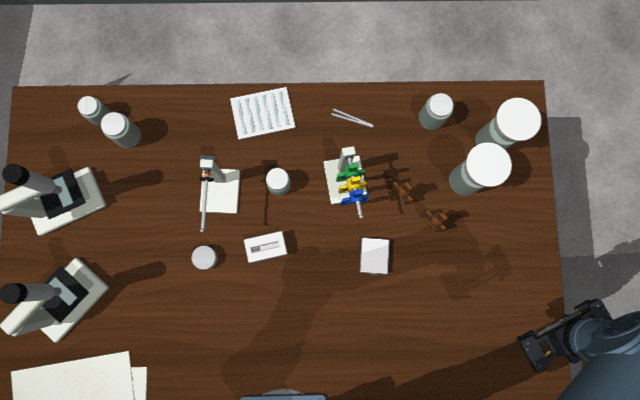

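The scene shows the crowded hook right (top ~ (350,185): blue at the tip, yellow, green by the post). The spare hook is left (~(205,195)). The slot block is at (266,247), the tin at (204,258), the jar at (278,181) and the slide box at (375,256). Brown look-alikes are at (400,190) and (438,217).

```bash
python3 - <<'E'
import cv2,numpy as np
t=cv2.imread("pics/top0.png");s=cv2.imread("pics/scene0.png")
a=cv2.resize(t[140:280,185:385],None,fx=4,fy=4,interpolation=cv2.INTER_CUBIC)[:, :800]
cv2.imwrite("pics/topc.png",a)
b=cv2.resize(s[150:290,230:430],None,fx=4,fy=4,interpolation=cv2.INTER_CUBIC)
cv2.imwrite("pics/scc.png",b)
E
```

```text
(no output)
```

View pics/topc.png

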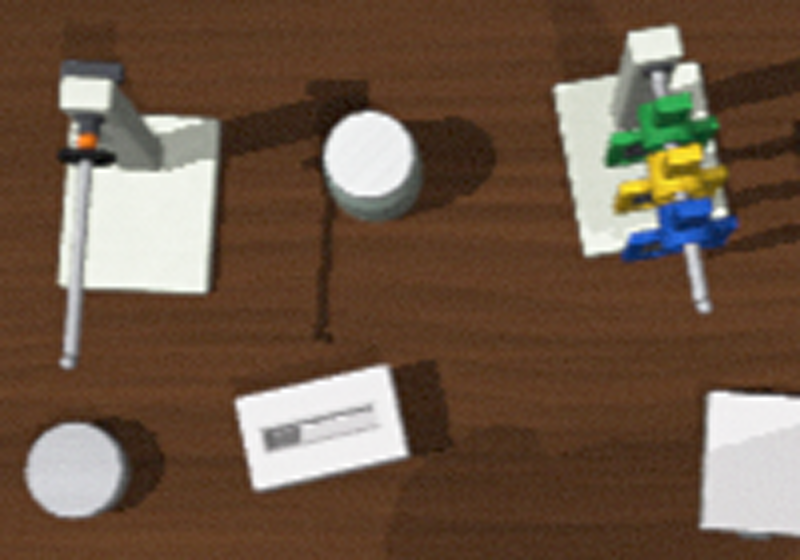

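View pics/scc.png

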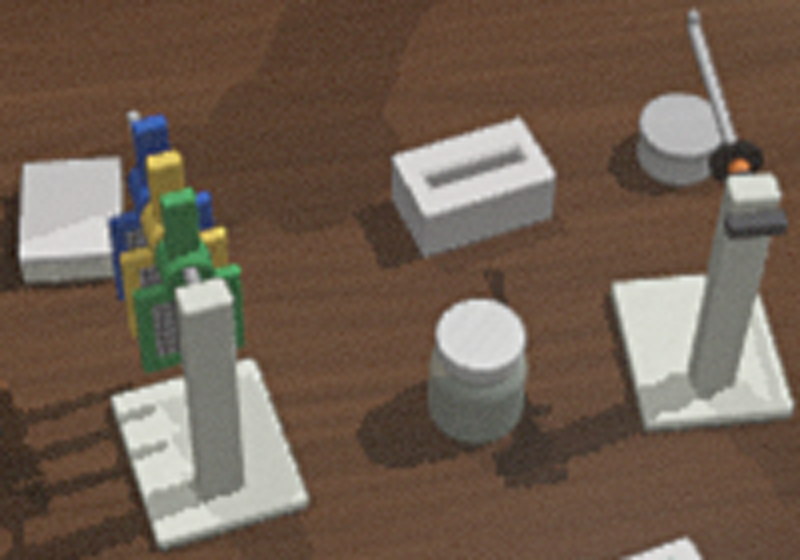

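Crops: topc shows the blue sieve nearest the lip, then yellow, then green. The spare arm has the disc at (88,155) and its tip at (68,360). The scene crop agrees on the tabs: blue (150,124), yellow (165,160), green (181,197). No brown sieve is on the hook, so the choice is blue first, then yellow, then green.

```bash
cat > h.py <<'E'
from station import env
import cv2,numpy as np
from scipy.spatial.transform import Rotation as Ro
def ray(p,uv):
    R,t,K=(np.array(p[k]) for k in("R","t","mtx"))
    d=R.T@np.linalg.inv(K)@np.array([*uv,1.]);return -R.T@t,d
def onz(p,uv,z):
    c,d=ray(p,uv);return c+d*(z-c[2])/d[2]
def tri(rs):
    A=0;b=0
    for c,d in rs:
        d=d/np.linalg.norm(d);P=np.eye(3)-np.outer(d,d);A=A+P;b=b+P@c
    return np.linalg.solve(A,b)
def proj(p,X):
    R,t,K=(np.array(p[k]) for k in("R","t","mtx"));q=K@(R@np.array(X)+t);return q[:2]/q[2]
def pose():
    s=env.state();return np.array(s["position"]),Ro.from_rotvec(s["eef_rot"])
E
python3 - <<'E'
from h import *
T=env.camera_params("top");S=env.camera_params("scene")
f=lambda u,v:((u+.5)/4-.5+185,(v+.5)/4-.5+140)
g=lambda u,v:((u+.5)/4-.5+230,(v+.5)/4-.5+150)
for n,a,b,z in[("blue",(686,212),(150,124),.244),("yel",(680,160),(165,160),.244),("grn",(669,107),(181,197),.244),
  ("ftip",(702,306),(134,117),.2),("stip",(68,360),(694,15),.2),("disc",(88,155),(737,162),.19),("fpost",(655,46),(205,297),.207),("spost",(87,95),(753,189),.207)]:
    print(n,np.round(onz(T,f(*a),z),4),np.round(onz(S,g(*b),z),4),np.round(tri([ray(T,f(*a)),ray(S,g(*b))]),4))
bl=[onz(T,f(*q),.045) for q in[(235,398),(388,365),(408,456),(254,491)]]
bs=[onz(S,g(*q),.045) for q in[(393,157),(519,121),(553,175),(427,218)]]
print(np.round(bl,4),np.mean(bl,0),np.round(bs,4),np.mean(bs,0))
for n,q,z in[("tin",(75,468),.034),("jar",(370,155),.08),("box1",(710,393),.028)]:print(n,onz(T,f(*q),z))
p=env.camera_params("wrist");x,r=pose();R=np.array(p["R"]);c=-R.T@np.array(p["t"])
print("cam in tool",r.inv().apply(c-x),"R tool->cam",np.round(R@r.as_matrix(),3),p["mtx"])
print(r.as_matrix().round(3))
E
```

```text
blue [ 0.5907 -0.1813  0.244 ] [ 0.5926 -0.1875  0.244 ] [ 0.5909 -0.1845  0.2416]
yel [ 0.6206 -0.1788  0.244 ] [ 0.6227 -0.182   0.244 ] [ 0.6209 -0.1805  0.2417]
grn [ 0.6514 -0.1735  0.244 ] [ 0.6528 -0.1762  0.244 ] [ 0.6516 -0.1749  0.2424]
ftip [ 0.5426 -0.1932  0.2   ] [ 0.543  -0.1957  0.2   ] [ 0.5426 -0.1945  0.1994]
stip [0.5175 0.1735 0.2   ] [0.5158 0.172  0.2   ] [0.5171 0.1723 0.2014]
disc [0.6397 0.1657 0.19  ] [0.6363 0.1657 0.19  ] [0.639  0.1647 0.1931]
fpost [ 0.6965 -0.1696  0.207 ] [ 0.6981 -0.1703  0.207 ] [ 0.6968 -0.17    0.2054]
spost [0.6719 0.1634 0.207 ] [0.6734 0.1618 0.207 ] [0.6721 0.1631 0.2055]
[[ 0.5066  0.0967  0.045 ]
 [ 0.5264 -0.0028  0.045 ]
 [ 0.4671 -0.0153  0.045 ]
 [ 0.4464  0.0842  0.045 ]] [0.48661952 0.0407005  0.045     ] [[ 0.4656 -0.0156  0.045 ]
 [ 0.4469  0.0808  0.045 ]
 [ 0.5023  0.0927  0.045 ]
 [ 0.5261 -0.0029  0.045 ]] [0.48519555 0.03874536 0.045     ]
tin [0.46376872 0.20175984 0.034     ]
jar [0.65909703 0.00590791 0.08      ]
box1 [ 0.50584378 -0.2142671   0.028     ]
cam in tool [ 0.08363638  0.00065174 -0.0817122 ] R tool->cam [[ 0.     1.     0.001]
 [-0.948  0.    -0.317]
 [-0.317 -0.001  0.948]] [[296.90308583   0.         320.42632977]
 [  0.         296.90308583 201.08278909]
 [  0.           0.           1.        ]]
[[ 0.903  0.43  -0.001]
 [ 0.43  -0.903  0.001]
 [-0.    -0.002 -1.   ]]
```

{"api": "send_rows", "payload": {"increments": [[30,-15,-45,0,0,0],[75,-38,-58,0,0,2],[120,-62,-58,0,0,4],[165,-86,-58,0,0,6],[210,-110,-58,0,0,8],[255,-134,-58,0,0,10],[300,-158,-58,0,0,12],[345,-182,-58,0,0,14],[395,-208,-58,0,0,16],[444,-233,-58,0,0,16.5]], "hand": 1, "newtons": 25}}

```text
clock: 1.1
position: [0.5663, -0.2021, 0.36]
eef_rot: [-3.131, -0.244, 0.002]
contact_force: [1.5, -0.8, 0.3]
finger_gap: 0.0882
```

```bash
cat >> h.py <<'E'
def need(X,yaw=None):
    "tool-frame shift (mm) to bring grasp point to X (world), and turn to tool-x yaw (deg), tool down"
    x,r=pose();tgt=np.array(X)+[0,0,.045]
    a=r.inv().apply(tgt-x)*1000
    M=r.as_matrix();y0=np.degrees(np.arctan2(M[1,0],M[0,0]))
    w=np.zeros(3)
    if yaw is not None:
        c,s=np.cos(np.radians(yaw)),np.sin(np.radians(yaw))
        w=np.degrees((r.inv()*Ro.from_matrix([[c,s,0],[s,-c,0],[0,0,-1]])).as_rotvec())
    print("tcp",x.round(4),"yaw",round(y0,2),"shift",a.round(1),"turn",w.round(2));return a,w
E
python3 - <<'E'
from h import *
for z in (.30,): need([.592,-.1855,.30],9.0)
s=env.state();print(s["clock"],np.round(s["dq"],3))
p=env.camera_params("wrist");im=env.read_camera("wrist")
np.savez("w1.npz",**{k:np.array(v) for k,v in p.items()})
cv2.imwrite("pics/w1.png",cv2.cvtColor(im,cv2.COLOR_RGB2BGR))
for n,X in[("blue",[.592,-.1855,.244]),("y",[.6216,-.181,.244]),("g",[.6514,-.1755,.244]),("tip",[.5426,-.1945,.2])]:print(n,proj(p,X))
E
```

```text
tcp [ 0.5663 -0.2021  0.36  ] yaw 8.92 shift [ 28.  -12.4  15. ] turn [-0.08  0.06 -0.08]
1.1 [-0.701  0.253 -0.137 -0.37   0.086  0.118 -0.913]
blue [302.41556978 186.77141374]
y [301.75861058 143.00589025]
g [299.49579664  94.16251117]
tip [307.89931638 227.84832648]
```

View pics/w1.png

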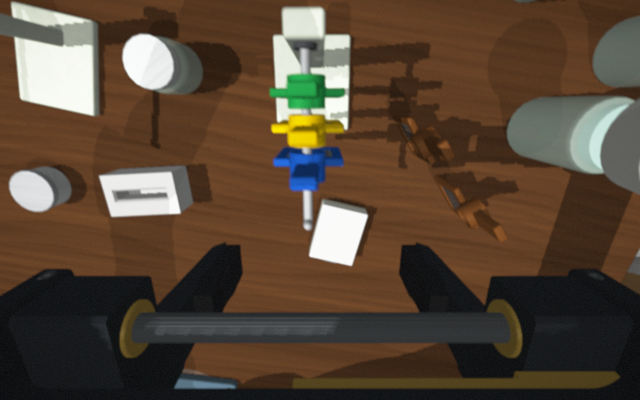

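Wrist picture: blue tab ~(305,182), yellow ~(304,132), green ~(306,92), hook tip (307,226). This agrees with the projections to 2–5 px.

{"api": "send_rows", "payload": {"increments": [[14,-6,7,0,0,0],[28,-11,15,0,0,0],[28,-11,15,0,0,0],[28,-11,15,0,0,0],[28,-11,15,0,0,0]]}}

```text
clock: 1.65
position: [0.5965, -0.1784, 0.3452]
eef_rot: [-3.124, -0.258, -0.004]
contact_force: [-0.7, 0.5, -0.8]
finger_gap: 0.0883
```

```bash
python3 - <<'E'
from h import *
s=env.state();print(s["clock"],np.abs(s["dq"]).max())
need([.592,-.1865,.30],9.0)
p=env.camera_params("wrist");im=env.read_camera("wrist")
hsv=cv2.cvtColor(im,cv2.COLOR_RGB2HSV)
for n,(lo,hi),X in[("blue",(105,125),[.592,-.1865,.244]),("yel",(20,32),[.6216,-.182,.244]),("grn",(50,80),[.6514,-.1765,.244])]:
    print(n,"pred",proj(p,X).round(1))
    m=((hsv[...,0]>=lo)&(hsv[...,0]<=hi)&(hsv[...,1]>120)&(hsv[...,2]>60)).astype(np.uint8)
    k,l,st,c=cv2.connectedComponentsWithStats(m);i=1+st[1:,4].argmax();print(st[i],c[i].round(1))
    for r in range(st[i,1],st[i,1]+st[i,3],4):
        q=np.where(l[r]==i)[0];print(r,q.min(),q.max(),end=" | ")
    print()
cv2.imwrite("pics/w2.png",cv2.cvtColor(cv2.resize(im[60:260,220:400],None,fx=3,fy=3,interpolation=cv2.INTER_CUBIC),cv2.COLOR_RGB2BGR))
E
```

```text
1.65 0.005319711762802145
tcp [ 0.5965 -0.1784  0.3452] yaw 9.45 shift [-5.7  7.3  0.2] turn [-0.36 -0.17  0.45]
blue pred [331.7 241.1]
[ 295  180   70   65 1974] [329.3 212.8]
180 301 351 | 184 300 357 | 188 299 359 | 192 298 360 | 196 296 362 | 200 295 364 | 204 295 364 | 208 313 347 | 212 313 347 | 216 313 347 | 220 313 347 | 224 314 347 | 228 319 345 | 232 319 346 | 236 319 346 | 240 319 345 | 244 321 325 | 
yel pred [332.9 199.2]
[ 293  372  326   16 3610] [473.9 381.3]
372 515 614 | 376 514 618 | 380 294 614 | 384 294 607 | 
grn pred [332.7 152.4]
[ 294  121   75   36 1677] [331.2 136.8]
121 318 340 | 125 313 350 | 129 298 362 | 133 294 368 | 137 295 368 | 141 314 349 | 145 314 349 | 149 314 349 | 153 313 349 |
```

View pics/w2.png

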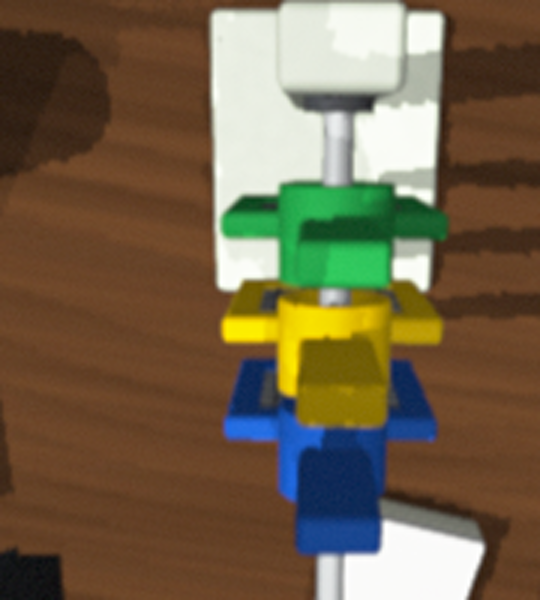

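{"api": "send_rows", "payload": {"increments": [[-4,8,10,-0.3,-0.2,0.4],[-4,8,30,-0.3,-0.2,0.4],[-4,8,50,-0.3,-0.2,0.4],[-4,8,66,-0.3,-0.2,0.4],[-4,8,72,-0.3,-0.2,0.4],[-4,8,72,-0.3,-0.2,0.4],[-4,8,72,-0.3,-0.2,0.4]]}}

```text
clock: 2.4
position: [0.5943, -0.1869, 0.274]
eef_rot: [-3.131, -0.247, -0.001]
contact_force: [-0.3, -0.1, 0.3]
finger_gap: 0.0881
```

```bash
python3 - <<'E'
from h import *
s=env.state();print(s["clock"],np.abs(s["dq"]).max(),s["contact_force"])
need([.5935,-.187,.228],9.0)
E
```

```text
2.4 0.010212801745275423 [-0.3365226  -0.07331001  0.29817698]
tcp [ 0.5943 -0.1869  0.274 ] yaw 9.02 shift [-0.8 -0.   1. ] turn [-0.02 -0.04  0.02]
```

{"api": "send_rows", "payload": {"increments": [[-1,0,1,0,0,0],[-1,0,1,0,0,0],[-1,0,1,0,0,0],[-1,0,1,0,0,0],[-1,0,1,0,0,0],[-1,0,1,0,0,0]], "hand": -1, "newtons": 25}}

```text
clock: 3.0
position: [0.5933, -0.187, 0.2731]
eef_rot: [-3.131, -0.247, -0.001]
contact_force: [0.7, -0.5, 0.3]
finger_gap: 0.0425
```

{"api": "send_rows", "payload": {"increments": [[0,0,-4,0,0,0],[0,0,-8,0,0,0],[0,0,-11.5,0,0,0],[0,0,-11.5,0,0,0],[0,0,-11.5,0,0,0]]}}

```text
clock: 3.5
position: [0.5932, -0.187, 0.2844]
eef_rot: [-3.131, -0.247, -0.001]
contact_force: [0.0, 0.3, -1.1]
finger_gap: 0.0196
```

```bash
python3 - <<'E'
from h import *
s=env.state();print(s["clock"],np.abs(s["dq"]).max(),s["contact_force"],s["finger_gap"],s["wrist_torque"])
need([.5935,-.187,.2395],9.0)
p=env.camera_params("wrist");im=env.read_camera("wrist")
cv2.imwrite("pics/w3.png",cv2.cvtColor(cv2.resize(im[60:330,180:460],None,fx=2,fy=2,interpolation=cv2.INTER_CUBIC),cv2.COLOR_RGB2BGR))
E
```

```text
3.5 0.00566526213575499 [ 0.01421818  0.26333898 -1.10347047] 0.019581405552633067 [0.08188147 0.02122206 0.02165912]
tcp [ 0.5932 -0.187   0.2844] yaw 9.02 shift [ 0.3  0.1 -0.1] turn [-0.03 -0.03  0.02]
```

View pics/w3.png

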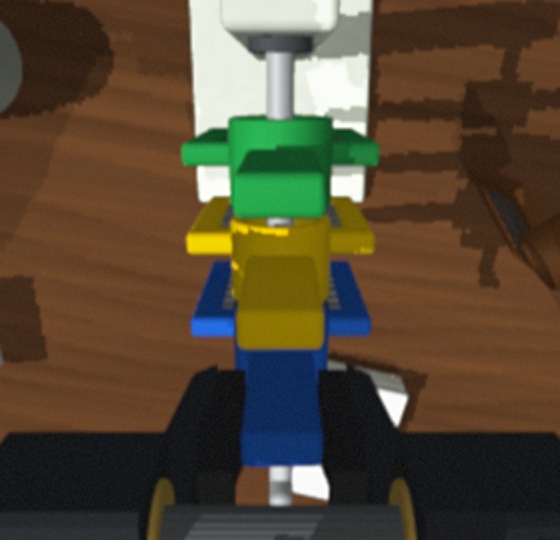

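```bash
python3 - <<'E'
from h import *
p=env.camera_params("wrist")
d=np.array([np.cos(np.radians(9)),np.sin(np.radians(9)),0]);e=np.array([-d[1],d[0],0])
print("seen blue front edge row",60+463/2,"rear",60+431/2,"width",78/2,"; yellow front",60+347/2,"rear",60+308/2)
for z in(.240,.244,.248,.252,.256):
    q=[proj(p,np.array([.5935,-.187,z])+a*d+b*e) for a,b in((-.005,0),(.005,0),(-.005,.01),(-.005,-.01))]
    y=[proj(p,np.array([.5935,-.187,z])+(.0297+a)*d) for a in(-.005,.005)]
    print(z,q[0].round(1),q[1].round(1),round(q[2][0]-q[3][0],1),"yel",y[0].round(1),y[1].round(1))
E
```

```text
seen blue front edge row 291.5 rear 275.5 width 39.0 ; yellow front 233.5 rear 214.0
0.24 [320.1 289.3] [320.1 271.8] -40.2 yel [320.1 234.8] [320.  214.7]
0.244 [320.  294.3] [320.  276.4] -41.3 yel [320.  238.6] [320. 218.]
0.248 [320.  299.5] [320.  281.2] -42.4 yel [320.  242.5] [320.  221.5]
0.252 [320. 305.] [320.  286.3] -43.6 yel [320.  246.7] [320.  225.1]
0.256 [319.9 310.8] [319.9 291.7] -44.9 yel [319.9 251.2] [319.9 229. ]
```

The lift ran while the fingers were still closing, so the sieve is only about 1 mm up. I'll re-grip at the proper height.

{"api": "send_rows", "payload": {"increments": [[0,0,1,0,0,0],[0,0,1,0,0,0]]}}

```text
clock: 3.75
position: [0.5933, -0.187, 0.2842]
eef_rot: [-3.131, -0.247, -0.001]
contact_force: [-1.5, 0.5, 6.0]
finger_gap: 0.0195
```

{"api": "send_rows", "payload": {"increments": [[0,0,0,0,0,0],[0,0,0,0,0,0],[0,0,5,0,0,0],[0,0,10.4,0,0,0],[0,0,10.4,0,0,0],[0,0,10.4,0,0,0]], "hand": -0.3}}

```text
clock: 4.35
position: [0.5931, -0.1869, 0.2733]
eef_rot: [-3.131, -0.247, -0.0]
contact_force: [0.3, 0.0, 0.4]
finger_gap: 0.0311
```

{"api": "send_rows", "payload": {"increments": [[0,0,0,0,0,0],[0,0,0,0,0,0],[0,0,0,0,0,0],[0,0,0,0,0,0],[0,0,0,0,0,0],[0,0,0,0,0,0]], "hand": -1, "newtons": 30}}

```text
clock: 4.95
position: [0.5931, -0.187, 0.2734]
eef_rot: [-3.131, -0.247, -0.0]
contact_force: [-0.0, 0.8, -0.3]
finger_gap: 0.0194
```

{"api": "send_rows", "payload": {"increments": [[0,0,-4,0,0,0],[0,0,-8,0,0,0],[0,0,-11.5,0,0,0],[0,0,-11.5,0,0,0],[0,0,-11.5,0,0,0]]}}

```text
clock: 5.45
position: [0.5931, -0.187, 0.285]
eef_rot: [-3.131, -0.247, -0.0]
contact_force: [0.2, -0.8, -1.7]
finger_gap: 0.0197
```

```bash
python3 - <<'E'
from h import *
s=env.state();print(s["clock"],np.abs(s["dq"]).max(),s["contact_force"],s["finger_gap"],s["wrist_torque"])
need([.5935,-.187,.2395],9.0)
E
```

```text
5.45 0.005220879928887082 [ 0.2260586  -0.77073604 -1.70656055] 0.019740713874945033 [ 0.02242876  0.00689113 -0.02694345]
tcp [ 0.5931 -0.187   0.285 ] yaw 9.01 shift [0.4 0.1 0.5] turn [-0.03 -0.02  0.01]
```

{"api": "send_rows", "payload": {"increments": [[-8,0,0,0,0,0],[-18,0,0,0,0,0],[-28,0,0,0,0,0],[-38,0,0,0,0,0],[-48,0,0,0,0,0],[-58,0,0,0,0,0],[-68,0,0,0,0,0],[-78,0,0,0,0,0],[-88,0,0,0,0,0],[-88,0,0,0,0,0]]}}

```text
clock: 6.45
position: [0.5048, -0.2013, 0.285]
eef_rot: [-3.132, -0.245, 0.001]
contact_force: [-1.0, 0.2, -1.7]
finger_gap: 0.0197
```

```bash
python3 - <<'E'
from h import *
s=env.state();print(s["clock"],s["contact_force"],s["finger_gap"],s["wrist_torque"])
rt=np.array([.6615,.1637]);d=np.array([np.cos(np.radians(-3.6)),np.sin(np.radians(-3.6))])
need([*(rt-d*.185),.2395],-3.6)
E
```

```text
6.45 [-0.96588606  0.24183386 -1.70892299] 0.019701706011650943 [ 0.0068879   0.01676248 -0.06025671]
tcp [ 0.5048 -0.2013  0.285 ] yaw 8.95 shift [  31.  -376.4    0.6] turn [-0.02  0.04 12.55]
```

{"api": "send_rows", "payload": {"increments": [[-10,-15,0,0,0,0],[-10,-50,0,0,0,1],[-6,-95,0,0,0,3],[-2,-140,0,0,0,5],[2,-185,0,0,0,7],[6,-230,0,0,0,9],[10,-275,0,0,0,11],[14,-320,0,0,0,12.5],[16,-355,0,0,0,12.5],[16,-376,0,0,0,12.5]]}}

```text
clock: 7.45
position: [0.4617, 0.1765, 0.2854]
eef_rot: [-3.138, 0.091, -0.0]
contact_force: [-0.1, -0.3, -0.9]
finger_gap: 0.0198
```

{"api": "send_rows", "payload": {"increments": [[0,0,0,0,0,0]]}}

```text
clock: 7.55
position: [0.4611, 0.1799, 0.2856]
eef_rot: [-3.136, 0.082, -0.001]
contact_force: [-0.2, 0.2, -2.0]
finger_gap: 0.0198
```

```bash
python3 - <<'E'
from h import *
s=env.state();print(s["clock"],np.abs(s["dq"]).max(),s["contact_force"],s["finger_gap"])
rt=np.array([.6615,.1637]);d=np.array([np.cos(np.radians(-3.6)),np.sin(np.radians(-3.6))])
need([*(rt-d*.185),.2395],-3.6)
p=env.camera_params("wrist");im=env.read_camera("wrist")
for x,z in((.145,.201),(.145,.19),(.1,.194),(.05,.194),(.03,.194),(0,.194)):print(x,z,proj(p,[*(rt-d*x),z]).round(1))
cv2.imwrite("pics/w4.png",cv2.cvtColor(cv2.resize(im[0:300,180:460],None,fx=2,fy=2,interpolation=cv2.INTER_CUBIC),cv2.COLOR_RGB2BGR))
E
```

```text
7.55 0.022247691081000186 [-0.18061446  0.19351314 -2.01745214] 0.01975263380129462
tcp [0.4611 0.1799 0.2856] yaw -3.01 shift [16.   3.8  1.1] turn [-0.24 -0.01  0.59]
0.145 0.201 [328.5 154.1]
0.145 0.19 [328.1 151. ]
0.1 0.194 [329.8  68. ]
0.05 0.194 [332.  -45.1]
0.03 0.194 [332.9 -97.8]
0 0.194 [ 334.6 -186.5]
```

View pics/w4.png

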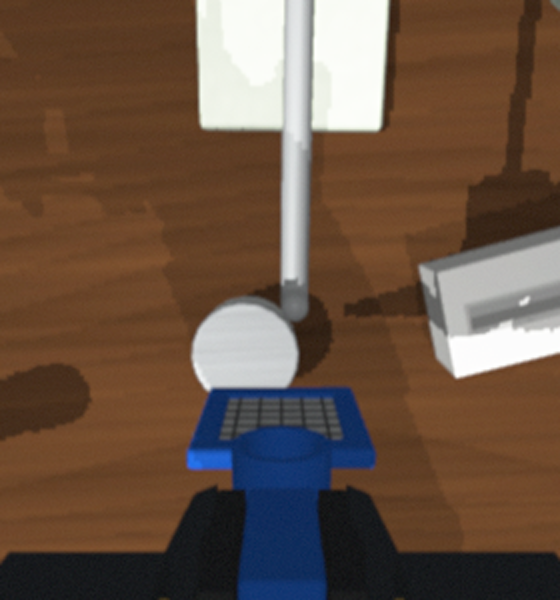

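Tip at full-image (327.5,154), predicted (328.5,154). The arm runs about 0.6 mm further +y than computed, and the held sieve is centred at column 320.

{"api": "send_rows", "payload": {"increments": [[4,3.2,0.7,-0.2,0,0.6],[8,3.2,0.7,-0.2,0,0.6],[8,3.2,0.7,-0.2,0,0.6],[8,3.2,0.7,-0.2,0,0.6]]}}

```text
clock: 8.0
position: [0.4696, 0.1738, 0.2848]
eef_rot: [3.139, -0.104, 0.0]
contact_force: [-0.1, -0.0, -1.5]
finger_gap: 0.0193
```

```bash
python3 - <<'E'
from h import *
s=env.state();print(s["clock"],np.abs(s["dq"]).max(),s["contact_force"],s["finger_gap"])
rt=np.array([.6615,.1643]);d=np.array([np.cos(np.radians(-3.6)),np.sin(np.radians(-3.6))])
need([*(rt-d*.075),.2395],-3.6)
E
```

```text
8.0 0.008304753316107305 [-0.08628789 -0.03222724 -1.52514576] 0.01930678190705584
tcp [0.4696 0.1738 0.2848] yaw -3.8 shift [117.1  -3.    0.3] turn [ 0.02 -0.01 -0.2 ]
```

{"api": "send_rows", "payload": {"increments": [[0,-2,0.3,0,0,-0.1],[0,-2.8,0.3,0,0,-0.1],[0,-2.8,0.3,0,0,-0.1],[0,-2.8,0.3,0,0,-0.1]]}}

```text
clock: 8.4
position: [0.4698, 0.1767, 0.2845]
eef_rot: [3.14, -0.101, 0.0]
contact_force: [0.3, 0.8, -1.3]
finger_gap: 0.0195
```

```bash
python3 - <<'E'
from h import *
s=env.state();print(s["clock"],np.abs(s["dq"]).max(),s["contact_force"],s["finger_gap"])
rt=np.array([.6615,.1643]);d=np.array([np.cos(np.radians(-3.6)),np.sin(np.radians(-3.6))])
need([*(rt-d*.075),.2395],-3.6)
p=env.camera_params("wrist");im=env.read_camera("wrist")
g=im[130:180,300:350];print(proj(p,[*(rt-d*.145),.2]).round(1),proj(p,[*(rt-d*.1),.194]).round(1))
for r in (60,80,100,120):
    row=im[r,290:370].astype(int); q=np.where((row.min(1)>95)&(np.ptp(row,axis=1)<25))[0]+290;print(r,q.min(),q.max())
E
```

```text
8.4 0.002083020752051795 [ 0.32906371  0.83594247 -1.33645573] 0.01951707971836276
tcp [0.4698 0.1767 0.2845] yaw -3.69 shift [1.171e+02 1.000e-01 0.000e+00] turn [ 0.02 -0.01 -0.09]
[320.8 169.6] [320.7  85.6]
60 290 366
80 313 326
100 313 326
120 313 326
```

{"api": "send_rows", "payload": {"increments": [[10,0,0,0,0,0],[22,0,0,0,0,0],[34,0,0,0,0,0],[46,0,0,0,0,0],[58,0,0,0,0,0],[70,0,0,0,0,0],[82,0,0,0,0,0],[92,0,0,0,0,0],[98,0,0,0,0,0],[100,0,0,0,0,0]]}}

```text
clock: 9.45
position: [0.5701, 0.1701, 0.2844]
eef_rot: [3.14, -0.102, 0.0]
contact_force: [0.0, 0.5, 0.1]
finger_gap: 0.0198
```

{"api": "send_rows", "payload": {"increments": [[0,0,0,0,0,0],[0,0,4,0,0,0],[0,0,8,0,0,0],[0,0,9,0,0,0],[0,0,9,0,0,0]]}}

```text
clock: 9.95
position: [0.5698, 0.1701, 0.275]
eef_rot: [3.139, -0.101, -0.001]
contact_force: [-0.4, 0.3, -1.1]
finger_gap: 0.0195
```

```bash
python3 - <<'E'
from h import *
s=env.state();print(s["clock"],np.abs(s["dq"]).max(),s["contact_force"],s["finger_gap"])
rt=np.array([.6615,.1643]);d=np.array([np.cos(np.radians(-3.6)),np.sin(np.radians(-3.6))])
need([*(rt-d*.075),.228+.0023],-3.6)
p=env.camera_params("wrist");im=env.read_camera("wrist")
for x in(0.01,.02,.03,.04,.05,.06):print(x,proj(p,[*(rt-d*x),.207]).round(1))
cv2.imwrite("pics/w5.png",cv2.cvtColor(cv2.resize(im[0:300,180:460],None,fx=2,fy=2,interpolation=cv2.INTER_CUBIC),cv2.COLOR_RGB2BGR))
E
```

```text
9.95 0.008684049097370371 [-0.38914711  0.29960957 -1.1232008 ] 0.01954631826296445
tcp [0.5698 0.1701 0.275 ] yaw -3.7 shift [16.9 -0.  -0.3] turn [ 0.04  0.03 -0.1 ]
0.01 [320. 106.]
0.02 [320.1 127.4]
0.03 [320.1 147.8]
0.04 [320.2 167.4]
0.05 [320.2 186.3]
0.06 [320.2 204.3]
```

View pics/w5.png

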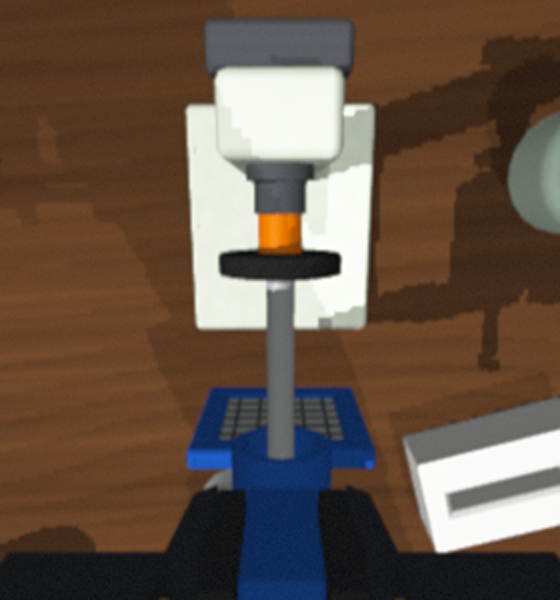

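The picture shows the disc near the root: its front lower rim is at crop row 280, about 24–28 mm out. The arm is centred in the eye at column 281. Next I advance in one move to about 7 mm short, then feel.

{"api": "send_rows", "payload": {"increments": [[8,0,0,0,0,0],[18,0,0,0,0,0],[28,0,0,0,0,0],[37,0,0,0,0,0],[43,0,0,0,0,0],[45,0,0,0,0,0],[45,0,0,0,0,0],[45,0,0,0,0,0]]}}

```text
clock: 10.8
position: [0.6146, 0.1674, 0.2752]
eef_rot: [3.139, -0.101, -0.001]
contact_force: [0.1, 0.1, -1.4]
finger_gap: 0.0195
```

{"api": "send_rows", "payload": {"increments": [[1,0,0,0,0,0],[2,0,0,0,0,0],[2,0,0,0,0,0],[2,0,0,0,0,0]]}}

```text
clock: 11.2
position: [0.6165, 0.1673, 0.2753]
eef_rot: [3.139, -0.101, -0.001]
contact_force: [0.0, -0.8, -1.4]
finger_gap: 0.0198
```

{"api": "send_rows", "payload": {"increments": [[1,0,0,0,0,0],[2,0,0,0,0,0],[2,0,0,0,0,0]]}}

```text
clock: 11.5
position: [0.6187, 0.167, 0.2752]
eef_rot: [3.139, -0.101, -0.001]
contact_force: [-0.1, -0.6, -1.6]
finger_gap: 0.0198
```

{"api": "send_rows", "payload": {"increments": [[1,0,0,0,0,0],[1.5,0,0,0,0,0],[1.5,0,0,0,0,0]]}}

```text
clock: 11.8
position: [0.6203, 0.1669, 0.2752]
eef_rot: [3.139, -0.101, -0.001]
contact_force: [-0.3, -0.8, -1.2]
finger_gap: 0.0194
```

{"api": "send_rows", "payload": {"increments": [[1.5,0,0,0,0,0],[1.5,0,0,0,0,0],[1.5,0,0,0,0,0]]}}

```text
clock: 12.1
position: [0.6218, 0.1668, 0.2752]
eef_rot: [3.139, -0.101, -0.001]
contact_force: [0.0, 0.6, -1.0]
finger_gap: 0.0194
```

```bash
python3 -c "
from h import *
s=env.state();print(s['contact_force'],s['wrist_torque'],s['effort'])"
```

```text
[ 0.04907669  0.56998047 -1.01576708] [0.10378776 0.0228297  0.00480026] [ 2.81373051e-02 -5.84774208e+01 -2.21809007e+00 -2.49484706e+01
  3.79504880e-02 -7.38371490e-02  1.41986602e-03]
```

{"api": "send_rows", "payload": {"increments": [[1.5,0,0,0,0,0],[1.5,0,0,0,0,0],[1.5,0,0,0,0,0]]}}

```text
clock: 12.4
position: [0.623, 0.1668, 0.2752]
eef_rot: [3.139, -0.101, -0.002]
contact_force: [-2.5, 0.1, -0.6]
finger_gap: 0.0198
```

{"api": "send_rows", "payload": {"increments": [[0.8,0,0,0,0,0],[0.8,0,0,0,0,0],[0.8,0,0,0,0,0]]}}

```text
clock: 12.7
position: [0.6235, 0.1668, 0.2752]
eef_rot: [3.139, -0.101, -0.003]
contact_force: [-3.9, -0.7, 1.3]
finger_gap: 0.0194
```

{"api": "send_rows", "payload": {"increments": [[1.1,0,0,0,0,0],[1.1,0,0,0,0,0],[1.1,0,0,0,0,0]]}}

```text
clock: 13.0
position: [0.6241, 0.1668, 0.2752]
eef_rot: [3.139, -0.101, -0.005]
contact_force: [-5.8, -0.5, 1.9]
finger_gap: 0.0193
```

{"api": "send_rows", "payload": {"increments": [[0.7,0,0,0,0,0],[0.7,0,0,0,0,0],[0.7,0,0,0,0,0],[0.7,0,0,0,0,0],[0.7,0,0,0,0,0]]}}

```text
clock: 13.5
position: [0.6243, 0.1668, 0.2751]
eef_rot: [3.139, -0.101, -0.007]
contact_force: [-6.0, -0.2, 2.7]
finger_gap: 0.0195
```

```bash
python3 -c "
from h import *
for i in range(3):
  s=env.state();print(s['clock'],s['contact_force'],s['wrist_torque'],s['position']);env.read_camera('top')"
```

```text
13.5 [-5.9725268  -0.19013235  2.65782705] [-0.03637892  1.17455104  0.09787664] [0.62428709 0.16679965 0.27514095]
13.55 [-5.41650291 -0.61604691  1.85735698] [ 9.34751015e-04  1.22299857e+00 -1.52079375e-02] [0.62428946 0.16682599 0.27514053]
13.6 [-5.32103975  0.21400602  2.35323635] [-0.01594718  1.19861674 -0.00328669] [0.62429906 0.16681251 0.27515386]
```

{"api": "send_rows", "payload": {"increments": [[1.0,0,0,0,0,0],[1.0,0,0,0,0,0],[1.0,0,0,0,0,0],[1.0,0,0,0,0,0],[1.0,0,0,0,0,0],[1.0,0,0,0,0,0],[1.0,0,0,0,0,0],[1.0,0,0,0,0,0]]}}

```text
clock: 14.45
position: [0.6246, 0.1668, 0.2751]
eef_rot: [3.138, -0.1, -0.01]
contact_force: [-6.8, 0.2, 2.1]
finger_gap: 0.0197
```

```bash
python3 -c "
from h import *
for i in range(4):
  s=env.state();print(s['clock'],s['contact_force'],s['wrist_torque'][1],s['position'],s['eef_rot']);env.read_camera('top')"
```

```text
14.45 [-6.79512958  0.20031457  2.11222247] 1.3789740179335896 [0.62459564 0.16681127 0.2751173 ] [ 3.13848555 -0.10038174 -0.00995229]
14.5 [-7.11667154 -1.48843939  2.93753737] 1.3949652652618063 [0.62460559 0.16679902 0.27512509] [ 3.13846311 -0.1003684  -0.00985037]
14.55 [-5.61320968 -0.37194332  2.62149682] 1.3082961305320164 [0.62460048 0.16684535 0.27511231] [ 3.13850767 -0.10030701 -0.00987376]
14.6 [-6.61101102 -0.27365222  3.1800918 ] 1.3639214464883205 [0.62457755 0.16684236 0.27510716] [ 3.1385062  -0.10028114 -0.00994187]
```

{"api": "send_rows", "payload": {"increments": [[0,0,0,0,0,0],[0,0,0,0,0,0],[0,0,0,0,0,0],[0,0,0,0,0,0]], "hand": -0.2}}

```text
clock: 15.05
position: [0.625, 0.1668, 0.2753]
eef_rot: [3.139, -0.101, -0.008]
contact_force: [0.1, 1.2, -0.5]
finger_gap: 0.0354
```

{"api": "send_rows", "payload": {"increments": [[0,0,-8,0,0.5,0],[0,0,-25,0,0.5,0],[0,0,-50,0,0.5,0],[0,0,-70,0,0.5,0],[0,0,-75,0,0.5,0],[0,0,-75,0,0.5,0]], "hand": 1}}

```text
clock: 15.65
position: [0.6258, 0.1669, 0.3512]
eef_rot: [3.139, -0.101, 0.009]
contact_force: [-1.8, 0.8, 0.0]
finger_gap: 0.081
```

```bash
python3 - <<'E'
from h import *
s=env.state();print(s["clock"],s["contact_force"],s["finger_gap"])
p=env.camera_params("wrist");im=env.read_camera("wrist")
rt=np.array([.6615,.1643]);d=np.array([np.cos(np.radians(-3.6)),np.sin(np.radians(-3.6))])
for x in(.035,.04,.045,.05):print(x,proj(p,[*(rt-d*x),.244]).round(1))
need([.6216+.0017,-.183,.30],9.0)
cv2.imwrite("pics/w6.png",cv2.cvtColor(cv2.resize(im[0:300,180:460],None,fx=2,fy=2,interpolation=cv2.INTER_CUBIC),cv2.COLOR_RGB2BGR))
E
```

```text
15.65 [-1.75110081  0.80698528  0.01462122] 0.08103218010848375
0.035 [320.9 229. ]
0.04 [320.9 235.6]
0.045 [320.9 242.1]
0.05 [320.9 248.5]
tcp [0.6253 0.1668 0.35  ] yaw -3.67 shift [ 20.4 349.2   5.6] turn [  0.12  -0.19 -12.67]
```

View pics/w6.png

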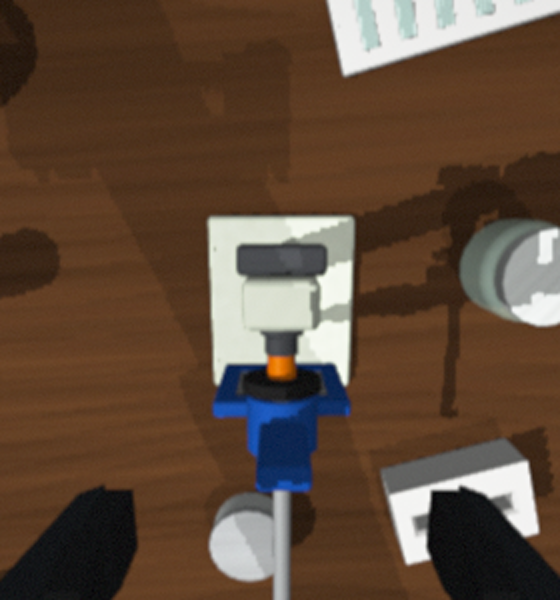

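The picture shows blue hanging against the disc, tab at crop (283,478), eye centre about 42 mm out. On to yellow.

{"api": "send_rows", "payload": {"increments": [[2,20,0,0,0,0],[4,65,0,0,0,-2],[6,110,0,0,0,-4],[8,155,0,0,0,-6],[10,200,0,0,0,-8],[12,245,0,0,0,-10],[15,290,0,0,0,-12],[18,325,2,0,0,-12.6],[20,345,5,0,0,-12.6],[20,349,5,0,0,-12.6]], "hand": 1}}

```text
clock: 16.7
position: [0.6216, -0.1864, 0.3435]
eef_rot: [3.13, 0.236, -0.0]
contact_force: [-0.4, -1.0, 0.3]
finger_gap: 0.0881
```

```bash
python3 - <<'E'
from h import *
need([.623,-.1825,.228],9.0)
E
```

```text
tcp [ 0.6216 -0.1864  0.3435] yaw 8.64 shift [ 2.1 -3.9 70.4] turn [ 0.16  0.03 -0.36]
```

{"api": "send_rows", "payload": {"increments": [[2,-4,0,0,0,-0.3],[2,-4,0,0,0,-0.3],[2,-4,0,0,0,-0.3],[2,-4,0,0,0,-0.3]]}}

```text
clock: 17.1
position: [0.6232, -0.1807, 0.3436]
eef_rot: [3.129, 0.248, 0.0]
contact_force: [-0.6, -0.2, -0.7]
finger_gap: 0.0882
```

```bash
cat >> h.py <<'E'
def mask(im,lo,hi):
    h=cv2.cvtColor(im,cv2.COLOR_RGB2HSV)
    m=((h[...,0]>=lo)&(h[...,0]<=hi)&(h[...,1]>120)&(h[...,2]>60)).astype(np.uint8);m[300:]=0
    k,l,st,c=cv2.connectedComponentsWithStats(m);i=1+st[1:,4].argmax();return l==i
E
python3 - <<'E'
from h import *
need([.623,-.1825,.228],9.0)
p=env.camera_params("wrist");im=env.read_camera("wrist")
m=mask(im,18,34);rows=np.where(m.any(1))[0];r=rows.max();print("bottom row",r,[(k,np.where(m[k])[0].min(),np.where(m[k])[0].max()) for k in(r-12,r-8,r-4,r-1)])
d=np.array([np.cos(np.radians(9)),np.sin(np.radians(9)),0])
print(proj(p,np.array([.623,-.1825,.244])-.005*d),proj(p,np.array([.623,-.1825,.244])+.005*d))
E
```

```text
tcp [ 0.6232 -0.1807  0.3436] yaw 9.06 shift [-0.5  1.6 70.6] turn [0.14 0.01 0.06]
bottom row 239 [(np.int64(227), np.int64(307), np.int64(336)), (np.int64(231), np.int64(307), np.int64(337)), (np.int64(235), np.int64(307), np.int64(337)), (np.int64(238), np.int64(308), np.int64(336))]
[322.37293667 241.33705564] [322.42095834 227.69946344]
```

{"api": "send_rows", "payload": {"increments": [[0,1.6,15,0,0,0],[0,1.6,35,0,0,0],[0,1.6,55,0,0,0],[0,1.6,66,0,0,0],[0,1.6,70.5,0,0,0],[0,1.6,70.5,0,0,0],[0,1.6,70.5,0,0,0]]}}

```text
clock: 17.85
position: [0.6239, -0.1829, 0.2739]
eef_rot: [3.129, 0.247, 0.002]
contact_force: [-0.2, 0.4, 0.3]
finger_gap: 0.0884
```

{"api": "send_rows", "payload": {"increments": [[0,0,0,0,0,0],[0,0,0,0,0,0],[0,0,0,0,0,0],[0,0,0,0,0,0],[0,0,0,0,0,0],[0,0,0,0,0,0],[0,0,0,0,0,0],[0,0,0,0,0,0],[0,0,0,0,0,0],[0,0,0,0,0,0]], "hand": -1, "newtons": 30}}

```text
clock: 18.85
position: [0.6239, -0.1827, 0.2739]
eef_rot: [3.129, 0.247, 0.002]
contact_force: [-1.0, 0.6, 0.3]
finger_gap: 0.0198
```

```bash
python3 - <<'E'
from h import *
s=env.state();print(s["finger_gap"],s["contact_force"])
need([.6235,-.1825,.2395],9.0)
E
```

```text
0.01981149284550646 [-1.0164034   0.62137274  0.31432998]
tcp [ 0.6239 -0.1827  0.2739] yaw 9.04 shift [ -0.4  -0.2 -10.6] turn [ 0.17 -0.07  0.04]
```

{"api": "send_rows", "payload": {"increments": [[0,0,-4,0,0,0],[0,0,-8,0,0,0],[0,0,-11.3,0,0,0],[0,0,-11.3,0,0,0]]}}

```text
clock: 19.25
position: [0.6242, -0.1828, 0.2859]
eef_rot: [3.129, 0.247, 0.004]
contact_force: [0.1, -0.5, -1.3]
finger_gap: 0.0199
```

{"api": "send_rows", "payload": {"increments": [[-8,0,0,0,0,0],[-20,0,0,0,0,0],[-32,0,0,0,0,0],[-44,0,0,0,0,0],[-56,0,0,0,0,0],[-68,0,0,0,0,0],[-80,0,0,0,0,0],[-92,0,0,0,0,0],[-106,0,0,0,0,0],[-118,0,0,0,0,0]]}}

```text
clock: 20.25
position: [0.5065, -0.2016, 0.2857]
eef_rot: [3.129, 0.247, 0.004]
contact_force: [0.7, 0.5, -1.4]
finger_gap: 0.0196
```

{"api": "send_rows", "payload": {"increments": [[0,0,0,0,0,0],[0,0,0,0,0,0]]}}

```text
clock: 20.45
position: [0.5065, -0.2017, 0.2859]
eef_rot: [3.128, 0.246, 0.005]
contact_force: [-0.0, -0.1, -1.3]
finger_gap: 0.0196
```

```bash
python3 - <<'E'
from h import *
s=env.state();print(s["finger_gap"],s["contact_force"])
need([.4698,.1767,.2400],-3.6)
E
```

```text
0.01963626524773897 [-0.0141811  -0.09662027 -1.29654551]
tcp [ 0.5065 -0.2017  0.2859] yaw 9.0 shift [  23.  -379.5   -0.4] turn [ 0.2  -0.17 12.6 ]
```

{"api": "send_rows", "payload": {"increments": [[-10,-15,0,0,0,0],[-10,-50,0,0,0,1],[-6,-95,0,0,0,3],[-2,-140,0,0,0,5],[2,-185,0,0,0,7],[6,-230,0,0,0,9],[12,-275,0,0,0,11],[16,-320,0,0,0,12.5],[20,-358,0,0,0,12.6],[23,-379,0,0.2,-0.2,12.6]]}}

```text
clock: 21.45
position: [0.4694, 0.181, 0.285]
eef_rot: [-3.138, 0.09, -0.0]
contact_force: [-0.0, -0.5, -1.9]
finger_gap: 0.0192
```

{"api": "send_rows", "payload": {"increments": [[0,0,0,0,0,0],[0,0,0,0,0,0],[0,0,0,0,0,0]]}}

```text
clock: 21.75
position: [0.4698, 0.1796, 0.2848]
eef_rot: [-3.139, 0.093, -0.0]
contact_force: [-0.0, 0.3, -1.2]
finger_gap: 0.0195
```

```bash
python3 - <<'E'
from h import *
s=env.state();print(s["clock"],np.abs(s["dq"]).max(),s["finger_gap"],s["contact_force"])
need([.4698,.1767,.2400],-3.6)
E
```

```text
21.75 0.01156921387743521 0.019540030630178767 [-0.04644397  0.33516759 -1.21017592]
tcp [0.4698 0.1796 0.2848] yaw -3.4 shift [ 0.2  2.9 -0.2] turn [-0.1 -0.   0.2]
```

{"api": "send_rows", "payload": {"increments": [[0,2,0,0,0,0.2],[0,2.8,0,0,0,0.2],[0,2.8,0,0,0,0.2],[0,2.8,0,0,0,0.2]]}}

```text
clock: 22.15
position: [0.4697, 0.1764, 0.2849]
eef_rot: [-3.138, 0.1, -0.0]
contact_force: [-0.6, 1.2, -2.1]
finger_gap: 0.0193
```

```bash
python3 - <<'E'
from h import *
s=env.state();print(s["clock"],np.abs(s["dq"]).max())
need([.5837,.1692,.2402],-3.6)
p=env.camera_params("wrist");im=env.read_camera("wrist")
for r in (80,100,120):
    row=im[r,290:370].astype(int); q=np.where((row.min(1)>95)&(np.ptp(row,axis=1)<25))[0]+290;print(r,q.min(),q.max())
E
```

```text
22.15 0.0065504106975284165
tcp [0.4697 0.1764 0.2849] yaw -3.65 shift [ 1.142e+02 -1.000e-01 -3.000e-01] turn [-0.1  -0.01 -0.05]
80 313 326
100 313 326
120 313 326
```

{"api": "send_rows", "payload": {"increments": [[10,0,0,0,0,0],[22,0,0,0,0,0],[34,0,0,0,0,0],[46,0,0,0,0,0],[58,0,0,0,0,0],[70,0,0,0,0,0],[82,0,0,0,0,0],[94,0,0,0,0,0],[106,0,0,0,0,0],[114,0,0,0,0,0]]}}

```text
clock: 23.2
position: [0.5846, 0.1692, 0.2848]
eef_rot: [-3.138, 0.1, -0.001]
contact_force: [0.0, 0.0, -2.3]
finger_gap: 0.0193
```

{"api": "send_rows", "payload": {"increments": [[0,0,0,0,0,0],[0,0,4,0,0,0],[0,0,8,0,0,0],[0,0,10,0,0,0],[0,0,10,0,0,0],[0,0,10,0,0,0]]}}

```text
clock: 23.8
position: [0.5845, 0.1692, 0.2748]
eef_rot: [-3.138, 0.1, -0.001]
contact_force: [0.4, -0.4, -1.8]
finger_gap: 0.0192
```

```bash
python3 - <<'E'
from h import *
s=env.state();print(s["clock"],s["finger_gap"],s["contact_force"])
need([.5837,.1692,.2289],-3.6)
E
```

```text
23.8 0.019192523624182806 [ 0.38760414 -0.42195871 -1.83720289]
tcp [0.5845 0.1692 0.2748] yaw -3.63 shift [-0.8  0.1  0.9] turn [-0.1  -0.02 -0.03]
```

{"api": "send_rows", "payload": {"increments": [[0,0,0,0,0,0],[0,0,0,0,0,0],[0,0,0,0,0,0],[0,0,0,0,0,0]], "hand": -0.2}}

```text
clock: 24.2
position: [0.5846, 0.1693, 0.275]
eef_rot: [-3.138, 0.1, -0.001]
contact_force: [-0.2, 0.4, -0.5]
finger_gap: 0.0354
```

{"api": "send_rows", "payload": {"increments": [[0,0,-8,0,0,0],[0,0,-25,0,0,0],[0,0,-50,0,0,0],[0,0,-68,0,0,0],[5,20,-72,0,0,0],[15,60,-72,0,0,-2],[27,105,-72,0,0,-4],[39,150,-72,0,0,-6],[51,195,-72,0,0,-8],[63,240,-72,0,0,-10]], "hand": 1}}

```text
clock: 25.2
position: [0.6324, -0.0762, 0.3476]
eef_rot: [-3.135, -0.177, -0.003]
contact_force: [2.0, 0.5, -0.3]
finger_gap: 0.0881
```

```bash
python3 - <<'E'
from h import *
print(env.state()["contact_force"],env.state()["finger_gap"])
need([.6533,-.1775,.3],9.0)
E
```

```text
[ 1.96388626  0.52866358 -0.27535968] 0.0881105232891091
tcp [ 0.6324 -0.0762  0.3476] yaw 6.45 shift [  9.4 103.    2.4] turn [-0.08 -0.12 -2.55]
```

{"api": "send_rows", "payload": {"increments": [[3,40,0,0,0,-1],[6,80,0,0,0,-2.5],[9,100,2,0,0,-2.5],[9.4,103,2,0,0,-2.5],[9.4,103,2,0,0,-2.5],[9.4,103,2,0,0,-2.5]]}}

```text
clock: 25.8
position: [0.6535, -0.1743, 0.3456]
eef_rot: [-3.128, -0.25, -0.003]
contact_force: [-0.5, 0.3, 0.4]
finger_gap: 0.0882
```

```bash
python3 - <<'E'
from h import *
need([.6533,-.1775,.228],9.0)
p=env.camera_params("wrist");im=env.read_camera("wrist")
m=mask(im,48,82);rows=np.where(m.any(1))[0];r=rows.max();print("bottom row",r,[(k,np.where(m[k])[0].min(),np.where(m[k])[0].max()) for k in(r-12,r-8,r-4,r-1)])
d=np.array([np.cos(np.radians(9)),np.sin(np.radians(9)),0])
print(proj(p,np.array([.6533,-.1775,.244])-.005*d),proj(p,np.array([.6533,-.1775,.244])+.005*d))
E
```

```text
tcp [ 0.6535 -0.1743  0.3456] yaw 9.14 shift [-0.9  3.3 72.6] turn [-0.18 -0.14  0.14]
bottom row 237 [(np.int64(225), np.int64(311), np.int64(338)), (np.int64(229), np.int64(311), np.int64(339)), (np.int64(233), np.int64(311), np.int64(339)), (np.int64(236), np.int64(311), np.int64(338))]
[325.19939426 240.75355061] [325.31246923 227.23307418]
```

{"api": "send_rows", "payload": {"increments": [[0.6,3,15,0,0,0],[0.6,3.3,35,0,0,0],[0.6,3.3,55,0,0,0],[0.6,3.3,66,0,0,0],[0.6,3.3,72,0,0,0],[0.6,3.3,72,0,0,0],[0.6,3.3,72,0,0,0]]}}

```text
clock: 26.55
position: [0.6553, -0.1773, 0.2744]
eef_rot: [-3.129, -0.251, -0.005]
contact_force: [-0.0, -0.1, -0.3]
finger_gap: 0.0879
```

{"api": "send_rows", "payload": {"increments": [[0,0,0,0,0,0],[0,0,0,0,0,0],[0,0,0,0,0,0],[0,0,0,0,0,0],[0,0,0,0,0,0],[0,0,0,0,0,0],[0,0,0,0,0,0],[0,0,0,0,0,0],[0,0,0,0,0,0],[0,0,0,0,0,0]], "hand": -1, "newtons": 30}}

```text
clock: 27.55
position: [0.6553, -0.1772, 0.2744]
eef_rot: [-3.129, -0.251, -0.005]
contact_force: [-0.1, -0.1, 0.7]
finger_gap: 0.0195
```

{"api": "send_rows", "payload": {"increments": [[0,0,-4,0,0,0],[0,0,-8,0,0,0],[0,0,-11.3,0,0,0],[0,0,-11.3,0,0,0]]}}

```text
clock: 27.95
position: [0.6555, -0.1773, 0.2865]
eef_rot: [-3.129, -0.251, -0.007]
contact_force: [0.0, 0.1, -0.5]
finger_gap: 0.0198
```

```bash
python3 - <<'E'
from h import *
s=env.state();print(s["clock"],s["finger_gap"],s["contact_force"])
need([.6535,-.1775,.2395],9.0)
E
```

```text
27.95 0.019788363324765728 [ 0.01713647  0.11125873 -0.45202811]
tcp [ 0.6555 -0.1773  0.2865] yaw 9.16 shift [-2.  -0.1  2. ] turn [-0.12 -0.27  0.16]
```

{"api": "send_rows", "payload": {"increments": [[-8,0,0.5,0,0,0],[-20,0,0.5,0,0,0],[-32,0,0.5,0,0,0],[-44,0,0.5,0,0,0],[-56,0,0.5,0,0,0],[-68,0,0.5,0,0,0],[-76,0,0.5,0,0,0],[-80,0,0.5,0,0,0]]}}

```text
clock: 28.75
position: [0.5756, -0.1904, 0.2856]
eef_rot: [-3.129, -0.25, -0.006]
contact_force: [-0.4, 0.1, -1.3]
finger_gap: 0.0195
```

{"api": "send_rows", "payload": {"increments": [[-8,0,0,0,0,0],[-18,0,0,0,0,0],[-30,0,0,0,0,0],[-42,0,0,0,0,0],[-54,0,0,0,0,0],[-64,0,0,0,0,0],[-70,0,0,0,0,0],[-72,0,0,0,0,0]]}}

```text
clock: 29.55
position: [0.5038, -0.2021, 0.2854]
eef_rot: [-3.13, -0.249, -0.006]
contact_force: [0.0, 0.4, -1.1]
finger_gap: 0.0196
```

```bash
python3 - <<'E'
from h import *
s=env.state();print(s["clock"],s["finger_gap"],s["contact_force"])
# tool x-yaw for block: 11.2
need([.486-.04,.040-.15,.24],11.2)
need([.486,.040,.24],11.2)
E
```

```text
29.55 0.019605147823411558 [ 0.0017242   0.44848233 -1.09947296]
tcp [ 0.5038 -0.2021  0.2854] yaw 9.09 shift [ -42.6 -100.1    0.4] turn [-0.1  -0.24 -2.11]
tcp [ 0.5038 -0.2021  0.2854] yaw 9.09 shift [  20.6 -241.9    0.9] turn [-0.1  -0.24 -2.11]
```

{"api": "send_rows", "payload": {"increments": [[-8,-15,0,0,0,0],[-13,-50,0,0,0,-0.5],[-17,-95,0,0,0,-1],[-21,-140,0,0,0,-1.5],[-25,-185,0,0,0,-2],[-28,-220,0,-0.1,-0.2,-2.1],[-29,-240,0,-0.1,-0.2,-2.1],[-29,-240,0,-0.1,-0.2,-2.1],[-29,-240,0,-0.1,-0.2,-2.1],[-29,-240,0,-0.1,-0.2,-2.1]]}}

```text
clock: 30.55
position: [0.4377, 0.0292, 0.2857]
eef_rot: [3.127, 0.304, 0.001]
contact_force: [1.1, -0.2, -1.0]
finger_gap: 0.0195
```

```bash
python3 - <<'E'
from h import *
s=env.state();print(s["clock"],np.abs(s["dq"]).max(),s["contact_force"])
need([.486,.040,.24],11.2)
p=env.camera_params("wrist");im=env.read_camera("wrist")
np.savez("w7.npz",im=im,**{k:np.array(v) for k,v in p.items()})
c=np.radians(11.2);bx=np.array([np.cos(c),np.sin(c),0]);by=np.array([-bx[1],bx[0],0])
for a,b in((-.03,-.05),(-.03,.05),(.03,.05),(.03,-.05),(-.0065,-.036),(-.0065,.036),(.0065,.036),(.0065,-.036)):print(a,b,proj(p,np.array([.486,.04,.045])+a*bx+b*by).round(1))
cv2.imwrite("pics/w7.png",cv2.cvtColor(cv2.resize(im[60:260,180:446],None,fx=3,fy=3,interpolation=cv2.INTER_CUBIC),cv2.COLOR_RGB2BGR))
E
```

```text
30.55 0.007530389746438164 [ 1.13575919 -0.21346036 -1.0413762 ]
tcp [0.4377 0.0292 0.2857] yaw 11.1 shift [49.5 -1.3  0.8] turn [ 0.02 -0.05 -0.1 ]
-0.03 -0.05 [364.6 163.6]
-0.03 0.05 [273.6 163.7]
0.03 0.05 [270.6 106.5]
0.03 -0.05 [367.3 106.3]
-0.0065 -0.036 [352.6 142. ]
-0.0065 0.036 [285.5 142.1]
0.0065 0.036 [285.1 129.7]
0.0065 -0.036 [353.  129.6]
```

View pics/w7.png

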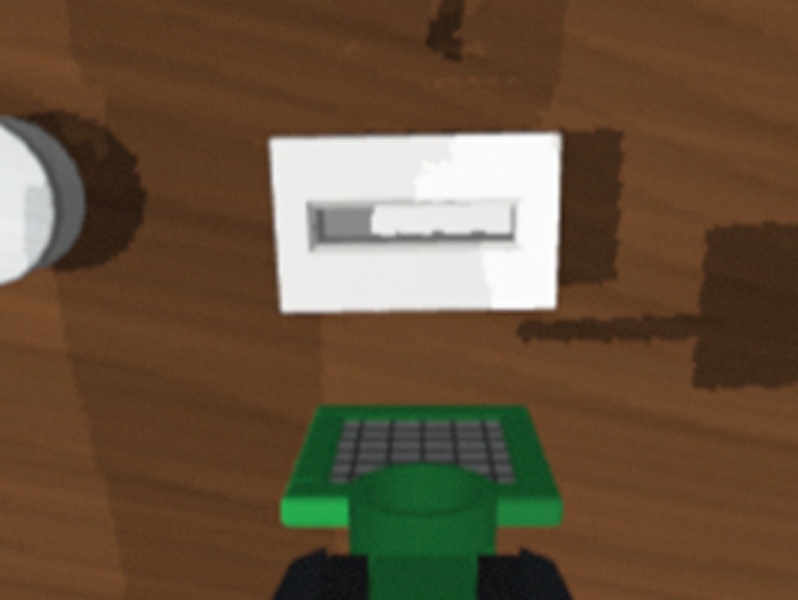

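Block corners in full-image pixels: (269.7,105.7), (366.7,104), (364.7,162.7), (273.7,164). The slot is inside them, and the block is turned about 1° from the tool. The held sieve's foot edge is at row 195.7, columns 286–355.7.

```bash
python3 - <<'E'
from h import *
p=dict(np.load("w7.npz"));im=p["im"]
C=[onz(p,(u,v),.045) for u,v in((269.7,105.7),(366.7,104),(364.7,162.7),(273.7,164))]
ctr=np.mean(C,0);yv=(C[0]-C[1]+C[3]-C[2]);print("ctr",ctr.round(4),"yaw",np.degrees(np.arctan2(-yv[0],yv[1])),[np.linalg.norm(C[i]-C[i-1]).round(4) for i in range(4)])
S=[onz(p,(u/3+180,v/3+60),.045) for u,v in((308,202),(518,199),(518,248),(310,251))];print("slot",np.mean(S,0).round(4))
x,r=pose();M=r.as_matrix()
for z in(.100,.1023,.1045):
    F=[onz(p,(u,195.7),z) for u in(286,355.7)];f=np.mean(F,0)
    print(z,"foot front in tool mm",(M.T@(f-x)*1000).round(1),"width",np.linalg.norm(F[0]-F[1]).round(4))
E
```

```text
ctr [0.4868 0.0406 0.045 ] yaw 11.995873778758341 [np.float64(0.061), np.float64(0.1003), np.float64(0.0612), np.float64(0.1)]
slot [0.4866 0.0414 0.045 ]
0.1 foot front in tool mm [ -0.3   0.4 185.7] width 0.0658
0.1023 foot front in tool mm [  0.5   0.4 183.4] width 0.0652
0.1045 foot front in tool mm [  1.2   0.4 181.2] width 0.0647
```

{"api": "send_rows", "payload": {"increments": [[10,0,0,0,0,-0.4],[25,-1,0,0,0,-0.9],[40,-2,0,0,0,-0.9],[50,-2.4,0,0,0,-0.9],[53,-2.4,10,0,0,-0.9],[53,-2.4,28,0,0,-0.9],[53,-2.4,42,0,0,-0.9],[53,-2.4,48,0,0,-0.9],[53,-2.4,48,0,0,-0.9],[53,-2.4,48,0,0,-0.9]]}}

```text
clock: 31.6
position: [0.4893, 0.0415, 0.2379]
eef_rot: [3.124, 0.328, 0.002]
contact_force: [-0.3, 0.2, -1.5]
finger_gap: 0.0195
```

```bash
python3 - <<'E'
from h import *
s=env.state();print(s["clock"],np.abs(s["dq"]).max(),s["contact_force"])
need([.4894,.0418,.1875],12.0)
p=env.camera_params("wrist");im=env.read_camera("wrist")
np.savez("w8.npz",im=im,**{k:np.array(v) for k,v in p.items()})
cv2.imwrite("pics/w8.png",cv2.cvtColor(cv2.resize(im[150:270,230:410],None,fx=4,fy=4,interpolation=cv2.INTER_CUBIC),cv2.COLOR_RGB2BGR))
E
```

```text
31.6 0.011726951566515318 [-0.26636823  0.21986797 -1.49537323]
tcp [0.4893 0.0415 0.2379] yaw 11.97 shift [ 0.1 -0.3  5.4] turn [ 0.02 -0.06 -0.03]
```

View pics/w8.png

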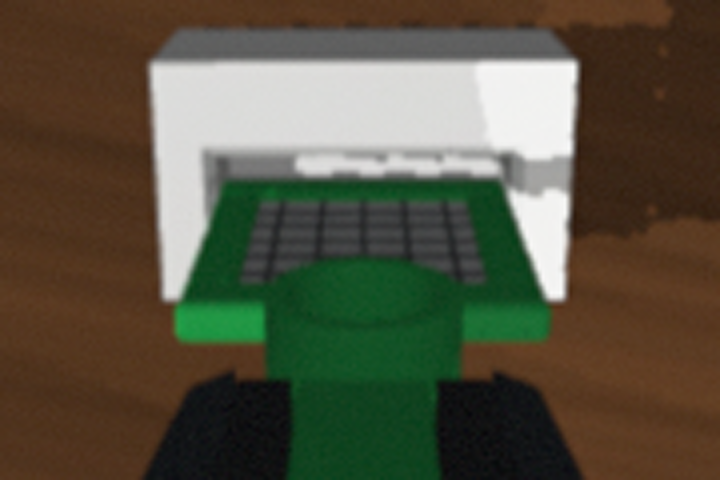

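The picture shows the foot parallel to the slot and laterally centred (foot columns 222–500, mouth 204–520). The foot edge is at crop row 181, the mouth's far edge at 150, and the block edges at 60 and 300.

```bash
python3 - <<'E'
from h import *
p=dict(np.load("w8.npz"))
c=np.radians(12);bx=np.array([np.cos(c),np.sin(c),0])
f=lambda row,z,col=363:float(onz(p,((col+.5)/4-.5+230,(row+.5)/4-.5+150),z)@bx*1000)
b,m,fr=f(60,.045),f(150,.045),f(300,.045)
print("block back/front mid",b,fr,(b+fr)/2,"span",b-fr,"mouth edge rel mid",m-(b+fr)/2)
for z in(.052,.0545,.057):print(z,"foot centre rel block mid",f(181,z)-4-(b+fr)/2)
E
```

```text
block back/front mid 515.4306045699186 454.55502468953716 484.9928146297279 span 60.87557988038145 mouth edge rel mid 8.555467824091181
0.052 foot centre rel block mid -1.064706051321707
0.0545 foot centre rel block mid -0.2892747532818589
0.057 foot centre rel block mid 0.48615654475804604
```

{"api": "send_rows", "payload": {"increments": [[0,0,4,0,0,0],[0,0,8,0,0,0],[0,0,12,0,0,0],[0,0,14,0,0,0],[0,0,14,0,0,0]]}}

```text
clock: 32.15
position: [0.4893, 0.0416, 0.2238]
eef_rot: [3.124, 0.328, 0.001]
contact_force: [0.8, 0.7, -2.0]
finger_gap: 0.0197
```

{"api": "send_rows", "payload": {"increments": [[0,0,3,0,0,0],[0,0,6,0,0,0],[0,0,9,0,0,0],[0,0,9,0,0,0]]}}

```text
clock: 32.55
position: [0.4891, 0.0415, 0.2144]
eef_rot: [3.124, 0.328, 0.0]
contact_force: [0.2, 0.5, -1.2]
finger_gap: 0.0192
```

{"api": "send_rows", "payload": {"increments": [[0,0,3,0,0,0],[0,0,6,0,0,0],[0,0,9,0,0,0],[0,0,11,0,0,0],[0,0,11,0,0,0]]}}

```text
clock: 33.05
position: [0.4889, 0.0415, 0.203]
eef_rot: [3.124, 0.328, -0.001]
contact_force: [-0.3, 0.7, -1.5]
finger_gap: 0.0192
```

{"api": "send_rows", "payload": {"increments": [[0,0,1.5,0,0,0],[0,0,3,0,0,0],[0,0,3,0,0,0]]}}

```text
clock: 33.35
position: [0.4888, 0.0415, 0.1999]
eef_rot: [3.124, 0.328, -0.001]
contact_force: [-0.3, 1.1, -0.5]
finger_gap: 0.0196
```

{"api": "send_rows", "payload": {"increments": [[0,0,0.7,0,0,0],[0,0,0.7,0,0,0]]}}

```text
clock: 33.55
position: [0.4887, 0.0415, 0.1991]
eef_rot: [3.124, 0.328, -0.001]
contact_force: [-0.1, -0.3, -1.0]
finger_gap: 0.0194
```

{"api": "send_rows", "payload": {"increments": [[0,0,0.8,0,0,0],[0,0,0.8,0,0,0],[0,0,0.8,0,0,0]]}}

```text
clock: 33.85
position: [0.4888, 0.0415, 0.1983]
eef_rot: [3.124, 0.328, -0.001]
contact_force: [0.3, 0.7, -0.1]
finger_gap: 0.0193
```

{"api": "send_rows", "payload": {"increments": [[0,0,0.8,0,0,0],[0,0,0.8,0,0,0],[0,0,0.8,0,0,0]]}}

```text
clock: 34.15
position: [0.4894, 0.0417, 0.1983]
eef_rot: [3.124, 0.328, 0.001]
contact_force: [-1.7, 0.5, 4.8]
finger_gap: 0.0195
```

Firm floor contact at the expected depth. Releasing.

{"api": "send_rows", "payload": {"increments": [[0,0,-0.3,0,0,0],[0,0,-0.3,0,0,0],[0,0,-0.3,0,0,0],[0,0,-0.3,0,0,0]], "hand": -0.2}}

```text
clock: 34.55
position: [0.4893, 0.0417, 0.1985]
eef_rot: [3.124, 0.328, 0.001]
contact_force: [0.3, -0.9, -0.5]
finger_gap: 0.0351
```

{"api": "send_rows", "payload": {"increments": [[0,0,-8,0,0,0],[0,0,-25,0,0,0],[0,0,-50,0,0,0],[0,0,-85,0,0,0],[0,0,-120,0,0,0],[0,0,-130,0,0,0],[0,0,-130,0,0,0],[0,0,-130,0,0,0]]}}

```text
clock: 35.35
position: [0.4887, 0.0415, 0.3276]
eef_rot: [3.124, 0.328, -0.001]
contact_force: [-0.7, -0.1, -0.6]
finger_gap: 0.0352
```

```bash
python3 - <<'E'
from h import *
s=env.state();print(s["clock"],s["contact_force"],s["finger_gap"],s["position"])
p=env.camera_params("wrist");im=env.read_camera("wrist")
c=np.radians(12);bx=np.array([np.cos(c),np.sin(c),0])
m=mask(im,48,82);rows=np.where(m.any(1))[0];r=rows.max();print("green rows",rows.min(),r,[(k,np.where(m[k])[0].min(),np.where(m[k])[0].max()) for k in(rows.min()+4,r-8,r-3)])
X=np.array([.4867,.041,.015+.091+.062])
print("pred tab top",proj(p,X-.005*bx).round(1),proj(p,X+.005*bx).round(1),"if 5mm higher",proj(p,X-.005*bx+[0,0,.005]).round(1))
S=env.camera_params("scene");im2=env.read_camera("scene");T=env.camera_params("top");im3=env.read_camera("top")
cv2.imwrite("pics/end.png",cv2.cvtColor(np.hstack([cv2.resize(im2[130:290,220:440],None,fx=1.8,fy=1.8,interpolation=cv2.INTER_CUBIC),cv2.resize(im3[130:290,180:400],None,fx=1.8,fy=1.8,interpolation=cv2.INTER_CUBIC)]),cv2.COLOR_RGB2BGR))
for n,lo,hi in(("blue",105,125),("yel",18,34),("grn",48,82)):
    for nm,i in(("scene",im2),("top",im3)):
        mm=mask(i,lo,hi);ys,xs=np.where(mm);print(n,nm,xs.mean().round(1),ys.mean().round(1),mm.sum())
E
```

```text
35.35 [-0.73717484 -0.08428079 -0.63031911] 0.03517538582219646 [0.48867752 0.04148457 0.32757651]
green rows 169 210 [(np.int64(173), np.int64(295), np.int64(346)), (np.int64(202), np.int64(309), np.int64(331)), (np.int64(207), np.int64(309), np.int64(331))]
pred tab top [320.3 212. ] [320.3 201.1] if 5mm higher [320.3 214.1]
blue scene 570.6 36.6 4595
blue top 207.3 188.7 257
yel scene 403.8 176.4 254
yel top 199.9 199.2 104
grn scene 348.5 175.4 28Traceback (most recent call last):
  File "<stdin>", line 12, in <module>
  File "h.py", line 31, in mask
    k,l,st,c=cv2.connectedComponentsWithStats(m);i=1+st[1:,4].argmax();return l==i
                                                     ~~~~~~~~~~~~~~~^^
ValueError: attempt to get argmax of an empty sequence
```

{"api": "send_rows", "payload": {"increments": [[0,30,-20,0,0,0],[0,75,-20,0,0,0],[0,120,-20,0,0,0],[0,165,-20,0,0,0],[0,210,-20,0,0,0],[0,255,-20,0,0,0],[0,300,-20,0,0,0],[0,320,-20,0,0,0],[0,320,-20,0,0,0]]}}

```text
clock: 36.4
position: [0.5541, -0.2753, 0.3451]
eef_rot: [3.125, 0.319, -0.008]
contact_force: [0.3, 0.3, -0.4]
finger_gap: 0.0353
```

```bash
python3 - <<'E'
from h import *
s=env.state();print(s["clock"],s["position"])
rt=np.array([.6615,.1643]);d=np.array([np.cos(np.radians(-3.6)),np.sin(np.radians(-3.6))])
im={n:env.read_camera(n) for n in("scene","top")}
for n,lo,hi,xy,z in(("blue",105,125,rt-d*.0425,.182),("yel",18,34,rt-d*.077,.182),("grn",48,82,[.4867,.041],.106)):
  for nm in im:
    q=env.camera_params(nm);h=cv2.cvtColor(im[nm],cv2.COLOR_RGB2HSV)
    g=proj(q,[*xy,z+.062]);e=proj(q,[*xy,z])
    m=(h[...,0]>=lo)&(h[...,0]<=hi)&(h[...,1]>110)&(h[...,2]>50)
    ys,xs=np.where(m);k=np.hypot(xs-e[0],ys-e[1])<32;ys,xs=ys[k],xs[k]
    print(n,nm,"pred tabtop",g.round(0),"eye",e.round(0),"n",k.sum(),"x",xs.min(),xs.max(),"y",ys.min(),ys.max(),"top px",xs[ys<ys.min()+2].mean().round(0))
o=cv2.cvtColor(cv2.imread("pics/top0.png"),cv2.COLOR_BGR2RGB)
w=lambda i,a:((i[a[1]:a[3],a[0]:a[2]].min(2)>125)&(np.ptp(i[a[1]:a[3],a[0]:a[2]],axis=2)<30))
for n,a in(("tin",(188,243,222,275)),("jar",(262,165,294,197)),("box",(355,232,395,278)),("block",(238,225,292,268))):
    A=[np.argwhere(w(i,a)) for i in(o,im["top"])];print(n,[ (len(z),z.mean(0).round(1)) for z in A])
E
```

```text
36.4 [ 0.5540893  -0.27532418  0.34508054]
blue scene pred tabtop [415. 170.] eye [412. 187.] n 270 x 395 422 y 168 210 top px 414.0
blue top pred tabtop [201. 183.] eye [207. 188.] n 269 x 194 224 y 181 195 top px 203.0
yel scene pred tabtop [412. 160.] eye [409. 177.] n 276 x 391 420 y 157 201 top px 412.0
yel top pred tabtop [200. 198.] eye [205. 202.] n 277 x 192 224 y 195 208 top px 201.0
grn scene pred tabtop [351. 161.] eye [350. 177.] n 127 x 338 359 y 159 193 top px 351.0
grn top pred tabtop [261. 243.] eye [263. 245.] n 173 x 251 276 y 239 250 top px 263.0
tin [(440, array([14., 15.])), (445, array([14.1, 15. ]))]
jar [(400, array([13.6, 14.6])), (406, array([13.7, 14.7]))]
box [(939, array([23.5, 19.3])), (956, array([23.7, 19.3]))]
block [(935, array([21.4, 27. ])), (664, array([22.1, 26.1]))]
```

All three sieves are where expected, and the tin, jar and slide box have not moved. Handing in.

```bash
python3 -c "
from station import env
print(env.close_job(),env.state()['clock'])"
```

```text
the job is handed in; nothing more can be done
the job is handed in; nothing more can be done
```

The job is done and handed in at about 36.5 s. Blue then yellow are on the spare hook, and the green sieve stands upright in the slot block.

- **Blue:** I slid it back by feel and it touched the buffer at a wrist reading of about 2.5 N. I then held it for over a second at wrist readings of 5.3–7.1 N; the highest reading was 7.1 N. After release its eye stayed about 42 mm out from the root.
- **Yellow:** it hangs in front of blue, about 77 mm out from the root.
- **Green:** it met the slot floor at the expected depth with about 5 N up, and I released it there.

**Last checks:** in the scene and top pictures all three tab tops are within about 3 px of where they should be. The tin, jar and slide box have not moved beyond 0.2 px. The wrist view of the green tab agrees with fully down to within 1.5 px, but such a small difference does not measure depth well, so I rely on the floor contact.

**What did not go to plan:**
- **First grip on blue:** I lifted before the fingers had closed. I eased it back down, with about 6 N on the hook arm, and gripped it again.
- **Final picture:** the last picture I tried to view was refused by the 12-picture limit, so the final checks were numeric only.

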